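# Check a centrifuge lid's strut: unlatch, lift past balance, hold just below

### The arm

A 7-joint arm with a two-finger parallel gripper is mounted at the origin on a cart in front of the work surface, level with it; the furniture and walls round the work are solid. World frame = base frame: x ahead of the robot, y to its left, z up, the work surface at z = 0. Lengths are in m, angles in rad, forces in N, time in s.
With the tool pointing down it reaches from about 0.425 to 0.95 m from the base axis. Payload 16.7 kg.
Tool frame: the origin (TCP) lies between the finger pads; the fingertips stand 11 mm ahead of it and the grasp point (between the pads) lies 8 mm behind it (bot.tcp_to_tips is the z of the fingertips in the tool frame, in m); z points along the fingers, y is the line along which they close (so a half turn about z gives the same grasp; the last joint's range is limited). The gripper opens to 94 mm and grips with 3 to 60 N. Pads are 16 mm wide; open, the fingers measure 119 mm over their backs; the gripper's body (75 mm by 177 mm) begins 78 mm behind the grasp point.
Start: joints at [-1.339, 0.426, 0.074, 1.606, -0.034, 1.111, -0.067], TCP at [0.252, 0.626, 0.216] pointing down, gripper open.
Joint ranges: [-2.85, 2.85], [-0.5, 2.14], [-1.23, 1.37], [0.21, 2.46], [-1.02, 4.16], [0.16, 2.05], [-2.73, 2.73]. Speed limits (rad/s): [1.89, 1.89, 2.39, 2.39, 3.01, 3.01, 3.01].

### API

Orientations are given as a unit quaternion [x, y, z, w].
In Python, from cell import observe, optics, order, bot gives the robot as it stands.
- The arm moves only by the tool run_rows, called in YAML: its name, and indented under it one key for each argument. Schema: {"type":"object","properties":{"ticks":{"type":"array","items":{"type":"array","prefixItems":[{"type":"array","items":{"type":"number"},"minItems":3,"maxItems":3},{"type":"array","items":{"type":"number"},"minItems":3,"maxItems":3},{"type":"number"}],"minItems":3,"maxItems":3},"minItems":1,"maxItems":8},"force":{"type":"number"},"only":{"type":"string"},"quiet":{"type":"boolean"},"lines":{"type":"string"}},"required":["ticks"],"additionalProperties":false}. ticks is a list of rows, 1 to 8 of them, each written [[rx, ry, rz], [dx, dy, dz], opening]: a rotation vector rx, ry, rz in a scale on which 1.0 is 90 degrees, then dx, dy, dz in shares of 0.2 m (1.0 is 0.2 m), then the finger opening in m; each row shifts and turns the commanded pose from where the row before left it, along the tool's axes as they then stand; what a row does not reach is not made up. A row lasts 1/10 s, in which the tool goes at most 0.05 m and 0.15 rad, less where a joint would pass 70% of its speed; a pose out of reach is approached as far as the arm can. The fingers move at their own pace and stop on an object; force is the grip in N (left out, the last holds). Time passes only in rows, so rows that do not move let the fingers close. The tool returns the time, the measured TCP pose, the force, the opening and the grip force at its end. only (a regular expression) keeps the lines of the reply that match it, lines (a string "A,B") keeps lines A to B, and quiet returns only ok. Shift and turn numbers lie between -1 and 1, and a call with a number outside is refused. Input that does not fit is refused with a message, and nothing moves.
- observe(): the state, without advancing time (a new reading comes with each control period).
- optics.capture(name): name is "scene" or "top" or "wrist"; returns a dict with "color" (480x640x3 uint8, red, green, blue), "camera_matrix" (3x3 intrinsics, pixels), "T" (4x4, takes a point from camera to world coordinates); the wrist camera has in their place "hand_eye" (4x4, takes a point from camera to tool coordinates, whose origin is the TCP and whose axes are the flange's). Camera axes: x right, y down, z forward; pixel columns grow to the right and rows downward; lengths in m; the calibration is good to about 2 mm. A picture is of the moment at which its call begins: read the wrist's pose just before it. There is no depth.
- order.finish_job(): hands the job in; it is judged then, once.
The state is a dict: "time": time; "q": joint angles; "qd": joint speeds; "effort": joint torques, N m; "tool_pos": TCP position; "orientation": TCP orientation; "wrist_force": force on the tool from outside, world axes, zero at the start; "ft_torque": the same for the moment, N m; "opening": finger opening in m; "grip_force": force on a finger pad.
Only numpy, scipy, OpenCV 4.12 (cv2) and the standard library are available. Lean on these libraries where they do the work, as an engineer would, in place of code of your own. Each camera call takes 0.05 s, during which the arm holds its last target. There are 200 camera calls.

### The job

Help check the new gas strut of the benchtop centrifuge: slide the latch on its front console all the way to the left-hand (open) end of its track, then lift the lid by the bar handle past its balance point, to about 60 degrees open, without letting the strut throw it up against its stop. Ease it back down and finish holding it by the handle just below the balance point (which lies at about 52 degrees; stay within ten degrees below it): your program ends while still holding the lid there, so do not let go. Leave the small things round the centrifuge where they stand.

Things in the scene. Friction and masses are not known exactly. Their poses are not given: they have to be found in the camera images.
- centrifuge: White and grey benchtop centrifuge, 285 deep x 230 wide x 122 mm high to the hinge line, fixed to the table. Origin under its centre on the table; x to its back, y to its left, z up; it stands at a yaw within 0.25 rad. Front console (its -x end): flat top 70 mm high, 75 mm deep, carries the latch. Lid behind it: 228 mm wide, closed top face at z = 131 mm, front edge at x = -75 mm.
- latch_grip (a point): Middle of the top edge of the latch's black upright grip, 102 mm above the table: grip 26 mm (x) by 14 mm (y), standing 25 mm above the steel plate (40 mm wide) it is fixed to. Pinch it along the centrifuge's y from above. A 4 mm steel upright, as tall as the grip, stands 21 mm behind the grip's middle.
- latch (a joint): Slide of the latch along the centrifuge's +y (to its left), m: 0 locked (right-hand end), 0.044 open (left-hand end). About 2 N of friction, stays where left. Its steel bolt lies over the lid's lug and holds the lid shut until about 0.032.
- lid_hinge (a point): Middle of the lid's hinge line, at x = 125, y = 0, z = 122 mm in the centrifuge's frame; the hinge axis is the centrifuge's y.
- handle_mid (a point): Middle of the handle's round bar, 12 mm thick and 86 mm long along y between two black posts, axis 34 mm above the lid's top face. With the lid shut it lies 174 mm in front of and 43 mm above the hinge line; it turns with the lid about the hinge. A gripper pointing down can pinch the bar across (fingers fore and aft) and keep pointing down while the lid turns about the bar.
- handle_sleeve: The handle's steel bar itself, 12 mm thick, 86 mm long between the posts, origin at its middle; it spins freely about its own length (y) in the black posts, so its x and z axes mean nothing.
- lid (a joint): Lid angle about the hinge, rad: 0 shut, grows as the front rises, 1.40 upper stop. Over-centre gas strut: below the balance point at 0.90 rad (52 degrees) the lid falls shut, above it the strut throws it open. Push needed at the handle: about 7 N to start, falling steadily to 0 at 0.90; about 1 N downward holds it back at 1.05. Lightly damped: it must be held all the way.
- timer: Bystander: white table timer 66x66x19 mm in front of the centrifuge, origin under its middle.
- dropper_green: Bystander: small white dropper bottle with a long nozzle cap, 27 mm across, 74 mm tall, right of the centrifuge.
- vial_1: Bystander: clear vial with black cap, 33 mm across, 58 mm tall, left of the centrifuge.
- small_jar: Bystander: small open clear jar, 42 mm across, 43 mm tall, left of the centrifuge behind the vial.

How it is judged:
On the way, in this order (a step that is already met when the one before it is completed fails the run):
1. the latch is slid to the open end of its track (value of joint latch above 0.038 m), for 0.2 s.
2. the lid is lifted past its balance point, over 56 degrees open (value of joint lid above 0.98 rad), for 0.2 s.
At the end, for the whole second after the job is handed in: The latch is at its open end (over 38 mm); the fingers hold the lid's handle (over 0.3 N) with the lid at rest between 0.72 and 0.885 rad, just below its balance point at 0.90 (value of joint latch above 0.038 m and value of joint lid between 0.72 and 0.885 rad and velocity of joint lid between -0.05 and 0.05 rad/s and contact force between the fingers and handle_sleeve above 0.3 N); the arm keeps its last pose, push and grip.
It fails at once if the lid flew up to its stop (over 1.30 rad) (value of joint lid above 1.3 rad).
It fails at once if a bystander was knocked away (over 30 mm) (distance of any of timer, dropper_green, vial_1, small_jar from where it was at the start of the episode above 0.03 m).
It also fails if it takes over 50 s, if anything falls off the work surface, if the arm or the gripper's body presses on something with over 40 N, if the wrist force passes 120 N, or if a joint passes its speed limit or range.

## Working session

There is one attempt and no reset: what is moved stays moved. The work goes in short steps, Python scripts to look and compute and a tool call to move; the robot and the scene stay as the last step left them, time stands still between calls to the robot, and variables do not carry over. Pictures are saved under pics/ and viewed, at most 10 in all, crops included, and the job is handed in when it is done.

```bash
ls; mkdir -p pics; python3 - <<'E'
from cell import observe, optics, order, bot
import cv2, numpy as np
s=observe(); print({k:np.round(v,3).tolist() for k,v in s.items()}); print(bot.tcp_to_tips)
for n in ["scene","top"]:
    c=optics.capture(n); cv2.imwrite(f"pics/{n}0.png",c["color"][:,:,::-1]); np.savez(f"pics/{n}0.npz",**c)
    print(n,np.round(c["camera_matrix"],1).tolist(),np.round(c["T"],3).tolist())
E
```

```text
pics
{'time': 0.0, 'q': [-1.338, 0.427, 0.074, 1.607, -0.034, 1.111, -0.067], 'qd': [0.0, -0.002, 0.0, 0.002, -0.0, -0.001, -0.001], 'effort': [0.001, -93.583, 3.667, -45.416, -0.049, 0.021, 0.0], 'tool_pos': [0.251, 0.626, 0.216], 'orientation': [0.19, 0.982, -0.001, -0.0], 'wrist_force': [-1.224, -0.037, 0.113], 'ft_torque': [0.023, -0.063, 0.04], 'grip_force': 0.0, 'opening': 0.094}
0.011
scene [[516.9, 0.0, 308.8], [0.0, 516.9, 236.5], [0.0, 0.0, 1.0]] [[0.471, -0.654, 0.592, 0.03], [-0.882, -0.337, 0.33, -0.158], [-0.016, -0.677, -0.735, 0.776], [0.0, 0.0, 0.0, 1.0]]
top [[560.7, 0.0, 311.7], [0.0, 560.7, 238.3], [0.0, 0.0, 1.0]] [[-0.109, -0.97, 0.215, 0.328], [-0.994, 0.107, -0.021, 0.165], [-0.003, -0.216, -0.976, 1.092], [0.0, 0.0, 0.0, 1.0]]
```

View pics/scene0.png

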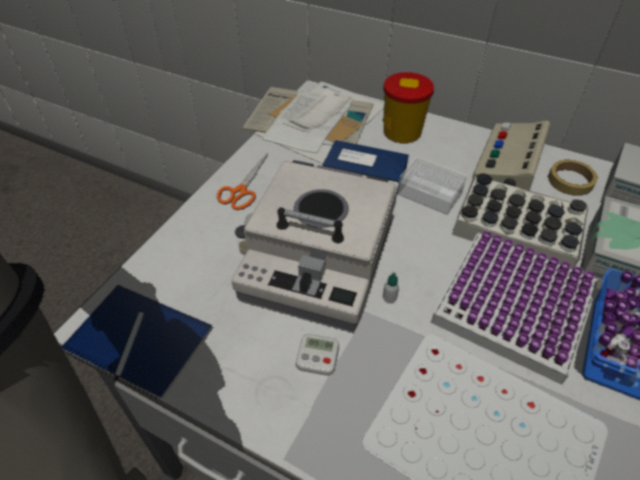

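View pics/top0.png

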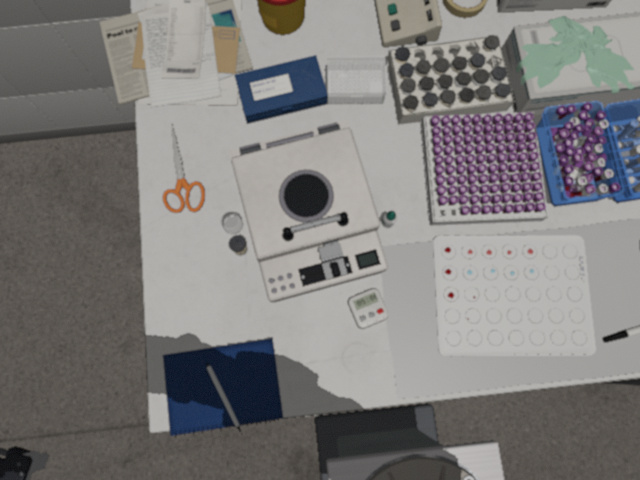

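The scene view shows the centrifuge at about (315,240), with the latch at (310,268) and the handle at (310,222). In the top view the lid runs from (235,158) to (380,230), the handle ends are at (288,233) and (343,219), and the latch is near (332,260). I'll enlarge both.

```bash
python3 - <<'E'
import cv2
a=cv2.imread("pics/top0.png")[205:305,250:390]; b=cv2.imread("pics/scene0.png")[195:320,230:390]
a=cv2.resize(a,None,fx=5,fy=5,interpolation=cv2.INTER_CUBIC);b=cv2.resize(b,None,fx=5,fy=4.8,interpolation=cv2.INTER_CUBIC)
cv2.imwrite("pics/a1.png",a);cv2.imwrite("pics/b1.png",b)
E
```

```text
(no output)
```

View pics/a1.png

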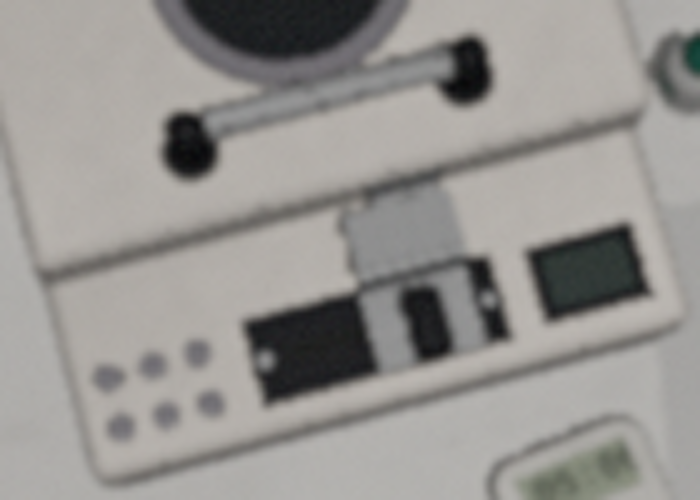

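View pics/b1.png

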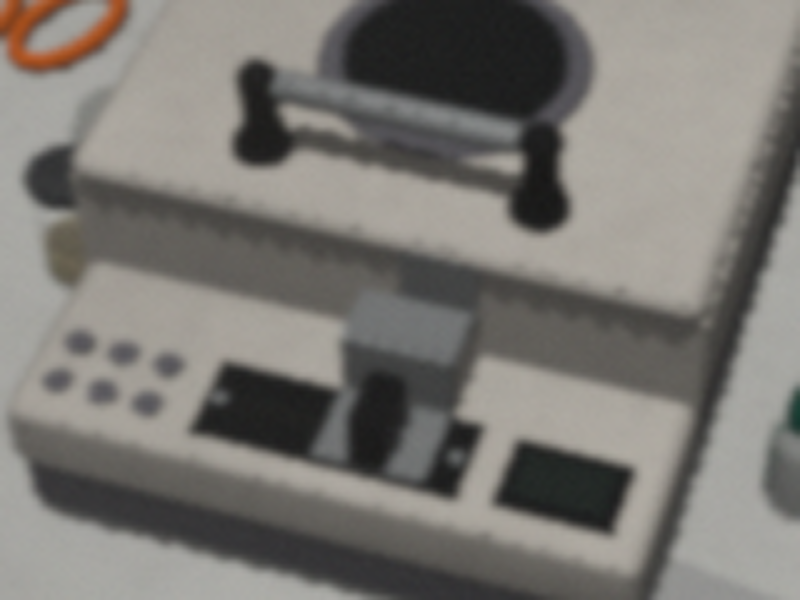

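The top crop shows the bar from (205,125) to (452,62), the lid's front corners at (45,272) and (645,115), and the grip centred at about (421,320). In the scene crop the bar runs from (272,85) to (525,133), the grip's top is at about (383,385), and the lid's corners are at (78,175) and (703,315).

```bash
cat > h.py <<'E'
import numpy as np
from scipy.spatial.transform import Rotation as R
def ray(c,uv):
    d=np.linalg.inv(c["camera_matrix"])@[*uv,1]; return c["T"][:3,3],c["T"][:3,:3]@d
def plane(c,uv,z):
    o,d=ray(c,uv); return o+d*(z-o[2])/d[2]
def tri(r):
    A=b=0
    for o,d in r:
        d=d/np.linalg.norm(d);P=np.eye(3)-np.outer(d,d);A=A+P;b=b+P@o
    return np.linalg.solve(A,b)
E
python3 - <<'E'
from h import *
t=np.load("pics/top0.npz");s=np.load("pics/scene0.npz")
T=lambda u,v:((u+.5)/5-.5+250,(v+.5)/5-.5+205)
S=lambda u,v:((u+.5)/5-.5+230,(v+.5)/4.8-.5+195)
np.set_printoptions(precision=4,suppress=True)
def yaw(l,r): d=l-r; return np.arctan2(-d[0],d[1]), np.linalg.norm(d)
P={}
for n,a,b,z in [("barL",(205,125),(272,85),.165),("barR",(452,62),(525,133),.165),("lidL",(45,272),(78,175),.131),("lidR",(645,115),(703,315),.131),("grip",(421,320),(383,385),.102)]:
    pt,ps=plane(t,T(*a),z),plane(s,S(*b),z)
    P[n]=(pt,ps); print(n,pt,ps,tri([ray(t,T(*a)),ray(s,S(*b))]))
for k in (0,1):
    L,Rr=P["lidL"][k],P["lidR"][k]; y,w=yaw(L,Rr); y2,w2=yaw(P["barL"][k],P["barR"][k])
    y=(y+y2)/2
    M=np.array([[np.cos(y),-np.sin(y)],[np.sin(y),np.cos(y)]])
    m=(P["barL"][k]+P["barR"][k])[:2]/2
    lm=(L+Rr)[:2]/2
    print("yaw",y,y2,"lidw",w,"barw",w2,"origin from lid",lm-M@[-.075,0],"from bar",m-M@[-.049,0],"grip local",M.T@(P["grip"][k][:2]-(lm-M@[-.075,0])))
E
```

```text
barL [0.5519 0.1797 0.165 ] [0.5512 0.1789 0.165 ] [0.5523 0.1797 0.1637]
barR [0.5647 0.0936 0.165 ] [0.569  0.0929 0.165 ] [0.5648 0.0926 0.1683]
lidL [0.5138 0.241  0.131 ] [0.51   0.2342 0.131 ] [0.5165 0.241  0.1211]
lidR [0.5467 0.0257 0.131 ] [0.5484 0.0177 0.131 ] [0.5503 0.0219 0.1251]
grip [0.4873 0.1112 0.102 ] [0.494  0.1071 0.102 ] [0.4893 0.1085 0.1049]
yaw 0.149446051060316 0.147246777098617 lidw 0.21783328419501727 barw 0.08705992295166456 origin from lid [0.6044 0.1445] from bar [0.6067 0.144 ] grip local [-0.1207 -0.0155]
yaw 0.18975437944087598 0.2043648739445921 lidw 0.21986744773720082 barw 0.08778967669022605 origin from lid [0.6028 0.14  ] from bar [0.6082 0.1452] grip local [-0.1131 -0.0118]
```

The manual's scale: shifts go in shares of 0.2 m and turns go in shares of 90 degrees. Converting my numbers, -0.045 m is -0.225, -0.013 m is -0.065, -0.134 rad is -0.0853.

run_rows:
  ticks:
    - [[0, 0, -0.0853], [0, 0, -0.025], 0.094]
    - [[0, 0, -0.0853], [0, 0, -0.025], 0.094]
    - [[0, 0, -0.0853], [0, 0, -0.025], 0.094]
    - [[0, 0, -0.0859], [0, 0, -0.025], 0.094]
    - [[0, 0, 0], [-0.065, -0.225, 0], 0.094]
    - [[0, 0, 0], [-0.065, -0.225, 0], 0.094]
    - [[0, 0, 0], [-0.065, -0.225, 0], 0.094]
    - [[0, 0, 0], [-0.065, -0.225, 0], 0.094]

```text
time: 0.9
tool_pos: [0.3311, 0.4546, 0.2362]
orientation: [-0.078, 0.997, -0.0, -0.0]
wrist_force: [0.7, 0.3, -0.8]
opening: 0.094
grip_force: 0.0
```

run_rows:
  ticks:
    - [[0, 0, 0], [-0.065, -0.225, 0], 0.094]
    - [[0, 0, 0], [-0.065, -0.225, 0], 0.094]
    - [[0, 0, 0], [-0.065, -0.225, 0], 0.094]
    - [[0, 0, 0], [-0.065, -0.225, 0], 0.094]
    - [[0, 0, 0], [-0.065, -0.225, 0], 0.094]
    - [[0, 0, 0], [-0.065, -0.225, 0], 0.094]
    - [[0, 0, 0], [0, 0, 0], 0.094]

```text
time: 1.6
tool_pos: [0.4515, 0.1961, 0.2366]
orientation: [-0.074, 0.997, -0.001, 0.0]
wrist_force: [-0.7, 0.8, -0.1]
opening: 0.0942
grip_force: 0.0
```

```bash
cat >> h.py <<'E'
def goal(p,a,ps,qs):
    "delta in tool axes to reach p with tool down, y axis at angle a from world y"
    r=R.from_quat(qs); y=np.array([-np.sin(a),np.cos(a),0]); z=np.array([0,0,-1.]);x=np.cross(y,z)
    g=R.from_matrix(np.c_[x,y,z])
    return (r.inv()*g).as_rotvec(), r.inv().apply(np.array(p)-ps), g.inv().apply(np.array(p)-ps)
E
python3 - <<'E'
from h import *; from cell import *
import cv2
s=observe();c=optics.capture("wrist");np.savez("pics/w1.npz",**c,p=s["tool_pos"],q=s["orientation"])
print(np.round(goal((.489,.110,.15),.155,s["tool_pos"],s["orientation"]),4))
cv2.imwrite("pics/w1.png",c["color"][:,:,::-1]);print(c["hand_eye"],c["camera_matrix"])
E
```

```text
[[-0.0012  0.0003 -0.0073]
 [-0.0244 -0.0906  0.0867]
 [-0.0238 -0.0909  0.0866]]
[[ 1.08224978e-03 -9.65414075e-01 -2.60719185e-01  7.41554458e-02]
 [ 9.99998994e-01  8.05729596e-04  1.16748599e-03  2.59396966e-04]
 [-9.17038240e-04 -2.60720186e-01  9.65413975e-01 -1.68032283e-01]
 [ 0.00000000e+00  0.00000000e+00  0.00000000e+00  1.00000000e+00]] [[357.10440661   0.         321.9891752 ]
 [  0.         357.10440661 238.03792669]
 [  0.           0.           1.        ]]
```

View pics/w1.png

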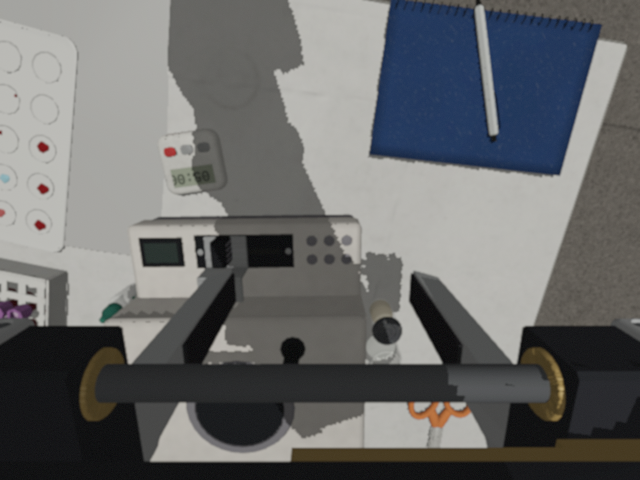

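The wrist view shows the console aligned with the image, with its front edge running from (133,222) to (360,217). The grip is near (222,250), its panel spans (195..295, 235..268), and the handle's left post is at (292,348). Next I'll centre over the grip and fit the edges numerically.

Converted, -0.023 m is -0.115, -0.022 m is -0.11, -0.015 rad is -0.0095.

run_rows:
  ticks:
    - [[0, 0, -0.0095], [-0.03, -0.11, 0], 0.07]
    - [[0, 0, 0], [-0.03, -0.11, 0], 0.07]
    - [[0, 0, 0], [-0.03, -0.115, 0], 0.06]
    - [[0, 0, 0], [-0.03, -0.115, 0], 0.06]
    - [[0, 0, 0], [0, 0, 0.1], 0.06]
    - [[0, 0, 0], [0, 0, 0.1], 0.06]
    - [[0, 0, 0], [0, 0, 0], 0.06]
    - [[0, 0, 0], [0, 0, 0], 0.06]

```text
time: 2.45
tool_pos: [0.4878, 0.1178, 0.1967]
orientation: [-0.085, 0.996, -0.0, -0.0]
wrist_force: [-1.1, 1.0, 0.5]
opening: 0.0598
grip_force: 0.0
```

```bash
python3 - <<'E'
from h import *; from cell import *
import cv2
s=observe();c=optics.capture("wrist");np.savez("pics/w2.npz",**c,p=s["tool_pos"],q=s["orientation"])
cv2.imwrite("pics/w2.png",cv2.resize(c["color"][140:380,160:480,::-1],None,fx=2.5,fy=2.5,interpolation=cv2.INTER_CUBIC))
E
```

```text
(no output)
```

View pics/w2.png

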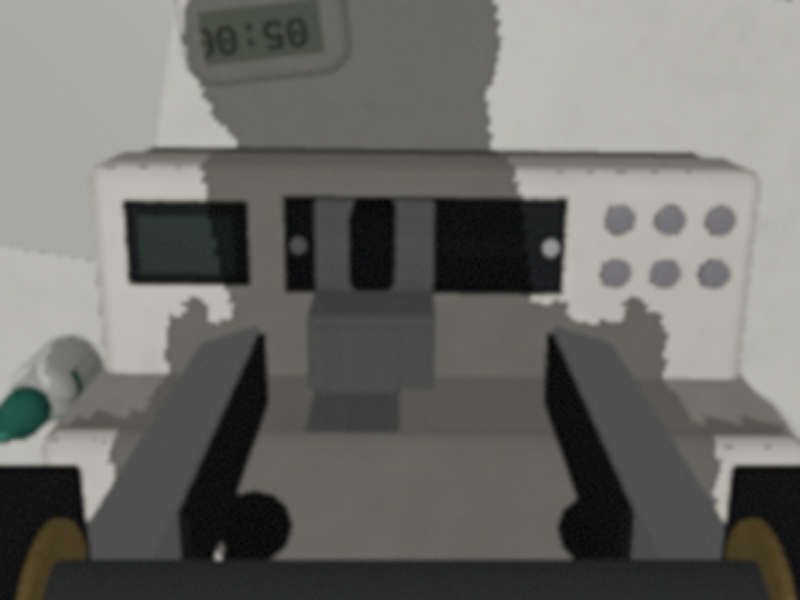

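The wrist crop shows the grip at u 351–393. The track panel spans (285..566, 199..291), the console's front edge is level within 0.01 rad, and the handle posts are at (262,525) and (580,525).

```bash
cat > w.py <<'E'
from h import *
def wray(c,uv):
    r=R.from_quat(c["q"]); o=r.apply(c["hand_eye"][:3,3])+c["p"]
    d=r.apply(c["hand_eye"][:3,:3]@np.linalg.inv(c["camera_matrix"])@[*uv,1]); return o,d
def wplane(c,uv,z):
    o,d=wray(c,uv); return o+d*(z-o[2])/d[2]
E
python3 - <<'E'
from w import *
np.set_printoptions(precision=4,suppress=True)
c=np.load("pics/w2.npz"); U=lambda u,v:((u+.5)/2.5-.5+160,(v+.5)/2.5-.5+140)
a=.163;M=np.array([[np.cos(a),-np.sin(a)],[np.sin(a),np.cos(a)]])
for n,p,z in [("grip102",(372,245),.102),("trackmid",(425,245),.071),("trackL",(566,245),.071),("trackR",(286,245),.071),("consFL",(755,172),.07),("consFR",(98,165),.07),("gripFront",(372,200),.102),("postR",(262,525),.165),("postL",(580,525),.165)]:
    w=wplane(c,U(*p),z);print(n,w,"local rel (.605,.144)",M.T@(w[:2]-[.605,.144]))
from cell import observe
s=observe();print(goal((.489,.110,.092),.163,s["tool_pos"],s["orientation"]))
E
```

```text
grip102 [0.486  0.1076 0.102 ] local rel (.605,.144) [-0.1233 -0.0166]
trackmid [0.4913 0.1256 0.071 ] local rel (.605,.144) [-0.1152  0.0003]
trackL [0.4831 0.1729 0.071 ] local rel (.605,.144) [-0.1156  0.0484]
trackR [0.4994 0.079  0.071 ] local rel (.605,.144) [-0.1147 -0.047 ]
consFL [0.4478 0.23   0.07  ] local rel (.605,.144) [-0.1412  0.1104]
consFR [0.483  0.0133 0.07  ] local rel (.605,.144) [-0.1416 -0.1092]
gripFront [0.4722 0.1053 0.102 ] local rel (.605,.144) [-0.1373 -0.0166]
postR [0.5461 0.0915 0.165 ] local rel (.605,.144) [-0.0667 -0.0422]
postL [0.5323 0.1708 0.165 ] local rel (.605,.144) [-0.0674  0.0382]
(array([0.0001, 0.0003, 0.0081]), array([ 0.0006, -0.0078,  0.1051]), array([ 0.0005, -0.0078,  0.1051]))
```

Converted, 0.03 m is 0.15, -0.009 m is -0.045, 0.008 rad is 0.0051.

run_rows:
  ticks:
    - [[0, 0, 0.0051], [0, -0.045, 0.05], 0.05]
    - [[0, 0, 0], [0, 0, 0.15], 0.05]
    - [[0, 0, 0], [0, 0, 0.15], 0.05]
    - [[0, 0, 0], [0, 0, 0.125], 0.05]
    - [[0, 0, 0], [0, 0, 0.05], 0.05]
    - [[0, 0, 0], [0, 0, 0], 0.05]
    - [[0, 0, 0], [0, 0, 0], 0.05]
  force: 15

```text
time: 3.2
tool_pos: [0.4902, 0.1081, 0.0923]
orientation: [-0.081, 0.997, 0.0, 0.0]
wrist_force: [-0.5, -0.6, 1.1]
opening: 0.0503
grip_force: 0.0
```

run_rows:
  ticks:
    - [[0, 0, 0], [0, 0, 0], 0.0]
    - [[0, 0, 0], [0, 0, 0], 0.0]
    - [[0, 0, 0], [0, 0, 0], 0.0]
    - [[0, 0, 0], [0, 0, 0], 0.0]
    - [[0, 0, 0], [0, 0, 0], 0.0]
  force: 15

```text
time: 3.7
tool_pos: [0.4897, 0.1082, 0.0917]
orientation: [-0.081, 0.997, 0.0, 0.0]
wrist_force: [-0.2, 0.5, 2.3]
opening: 0.014
grip_force: 14.9
```

Converted, 0.01 m is 0.05, 0.004 m is 0.02.

run_rows:
  ticks:
    - [[0, 0, 0], [0, 0.05, 0], 0]
    - [[0, 0, 0], [0, 0.05, 0], 0]
    - [[0, 0, 0], [0, 0.05, 0], 0]
    - [[0, 0, 0], [0, 0.05, 0], 0]
    - [[0, 0, 0], [0, 0.02, 0], 0]
    - [[0, 0, 0], [0, 0.01, 0], 0]
    - [[0, 0, 0], [0, 0, 0], 0]
    - [[0, 0, 0], [0, 0, 0], 0]

```text
time: 4.5
tool_pos: [0.4829, 0.15, 0.0916]
orientation: [-0.08, 0.997, -0.002, 0.0]
wrist_force: [6.0, -29.4, 11.7]
opening: 0.0213
grip_force: 15.0
```

Converted, -0.002 m is -0.01.

run_rows:
  ticks:
    - [[0, 0, 0], [0, -0.01, 0], 0]
    - [[0, 0, 0], [0, -0.01, 0], 0]
    - [[0, 0, 0], [0, 0, 0], 0]
    - [[0, 0, 0], [0, 0, 0], 0]
    - [[0, 0, 0], [0, 0, 0], 0]

```text
time: 5.0
tool_pos: [0.4835, 0.1462, 0.0916]
orientation: [-0.08, 0.997, -0.002, 0.0]
wrist_force: [5.1, -28.4, 12.0]
opening: 0.014
grip_force: 15.0
```

```bash
python3 - <<'E'
from h import *; from cell import *
import cv2
s=observe();print(s["qd"]);c=optics.capture("wrist");np.savez("pics/w3.npz",**c,p=s["tool_pos"],q=s["orientation"])
cv2.imwrite("pics/w3.png",cv2.resize(c["color"][140:380,160:480,::-1],None,fx=2.5,fy=2.5,interpolation=cv2.INTER_CUBIC))
E
```

```text
[ 7.00501559e-04 -6.28784527e-05 -2.01359417e-03  1.08797026e-04
  1.78127918e-03 -2.44241604e-03  1.15855458e-03]
```

View pics/w3.png

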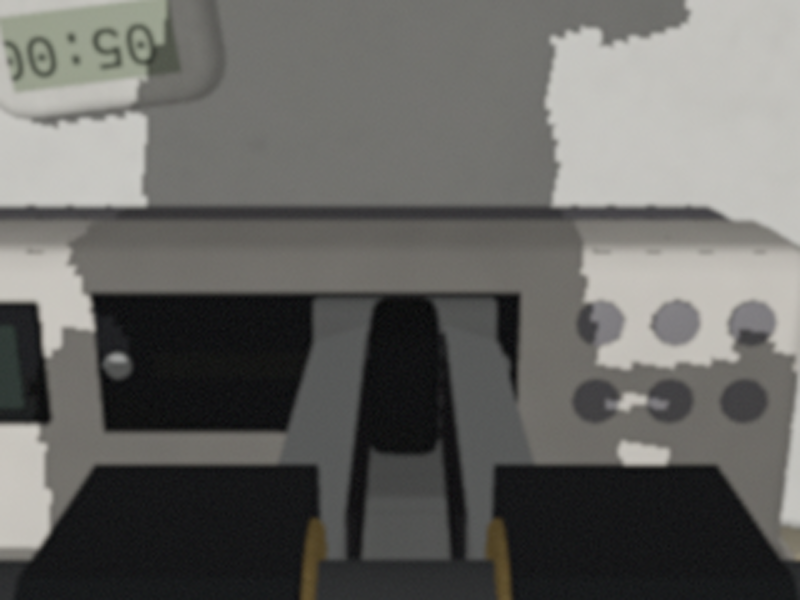

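The latch plate now ends about 5 mm from the left end of the track (plate edge u=497, panel end u=519), with 28 N against the stop, so it is at the open end. I'll relax the push, release and rise.

Converted, -0.001 m is -0.005.

run_rows:
  ticks:
    - [[0, 0, 0], [0, -0.005, 0], 0]
    - [[0, 0, 0], [0, -0.005, 0], 0]
    - [[0, 0, 0], [0, 0, 0], 0]
    - [[0, 0, 0], [0, 0, 0], 0.03]
    - [[0, 0, 0], [0, 0, 0], 0.05]
    - [[0, 0, 0], [0, 0, 0], 0.05]

```text
time: 5.65
tool_pos: [0.4828, 0.1486, 0.0913]
orientation: [-0.081, 0.997, 0.0, -0.0]
wrist_force: [-1.1, 0.1, -1.1]
opening: 0.0344
grip_force: 0.0
```

run_rows:
  ticks:
    - [[0, 0, 0], [0, 0, -0.1], 0.05]
    - [[0, 0, 0], [0, 0, -0.2], 0.05]
    - [[0, 0, 0], [0, 0, -0.2], 0.05]
    - [[0, 0, 0], [0, 0, -0.1], 0.05]
    - [[0, 0, 0], [0, 0, 0], 0.05]
    - [[0, 0, 0], [0, 0, 0], 0.05]

```text
time: 6.25
tool_pos: [0.4829, 0.1482, 0.2113]
orientation: [-0.081, 0.997, 0.0, 0.0]
wrist_force: [0.2, -0.4, 0.7]
opening: 0.0497
grip_force: 0.0
```

```bash
python3 - <<'E'
from w import *; from cell import *
import cv2
s=observe();c=optics.capture("wrist");np.savez("pics/w4.npz",**c,p=s["tool_pos"],q=s["orientation"])
cv2.imwrite("pics/w4.png",cv2.resize(c["color"][140:380,160:480,::-1],None,fx=2.5,fy=2.5,interpolation=cv2.INTER_CUBIC))
a=.163;M=np.array([[np.cos(a),-np.sin(a)],[np.sin(a),np.cos(a)]])
h=np.array([.605,.144])+M@[-.049,0]
print("handle",h)
for A in (a+np.pi/2,a-np.pi/2): print(goal((*h,.21),A,s["tool_pos"],s["orientation"]))
print(s["q"])
E
```

```text
handle [0.5566495  0.13604832]
(array([ 1.32538662e-04,  5.25099837e-04, -1.57089634e+00]), array([-0.07081321, -0.02397275,  0.00135736]), array([ 0.02397927, -0.07081115,  0.0013497 ]))
(array([ 5.25085483e-04, -1.32535039e-04,  1.57069625e+00]), array([-0.07081321, -0.02397275,  0.00135736]), array([-0.02397927,  0.07081115,  0.0013497 ]))
[-0.67717686  0.15133807  0.28067146  1.99964791 -0.05017053  0.99667662
  1.36139528]
```

View pics/w4.png

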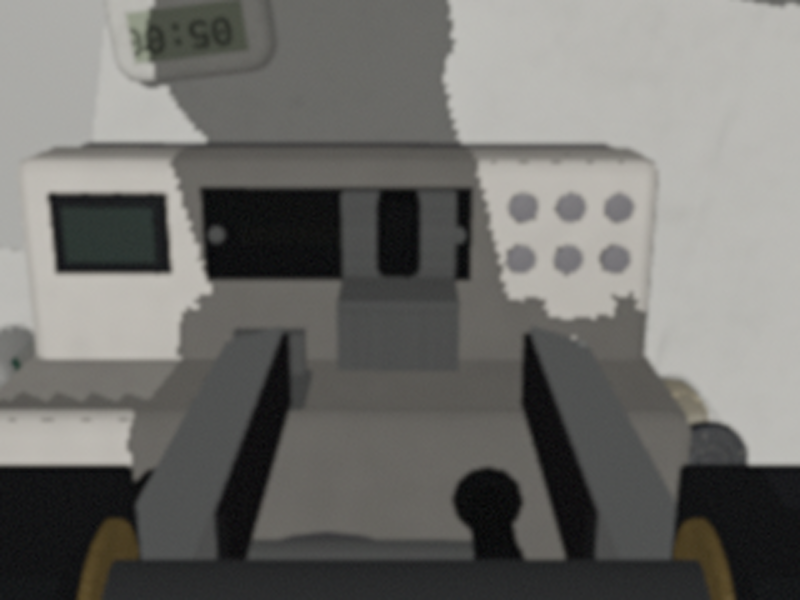

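The latch stands at the open end and the lid's lug at (270,360) is clear of it. Next I'll turn a quarter turn and go over the handle.

Converted, 0.143 rad is 0.091.

run_rows:
  ticks:
    - [[0, 0, 0.091], [0, 0, 0], 0.06]
    - [[0, 0, 0.091], [0, 0, 0], 0.06]
    - [[0, 0, 0.091], [0, 0, 0], 0.06]
    - [[0, 0, 0.091], [0, 0, 0], 0.06]
    - [[0, 0, 0.091], [0, 0, 0], 0.06]
    - [[0, 0, 0.091], [0, 0, 0], 0.06]
    - [[0, 0, 0.091], [0, 0, 0], 0.06]
    - [[0, 0, 0.091], [0, 0, 0], 0.06]

```text
time: 7.1
tool_pos: [0.4824, 0.1475, 0.2101]
orientation: [0.474, 0.881, -0.001, -0.001]
wrist_force: [-0.5, -0.8, 0.4]
opening: 0.0601
grip_force: 0.0
```

run_rows:
  ticks:
    - [[0, 0, 0.091], [0, 0, 0], 0.06]
    - [[0, 0, 0.091], [0, 0, 0], 0.06]
    - [[0, 0, 0.0898], [0, 0, 0], 0.06]
    - [[0, 0, 0], [-0.06, 0.18, 0], 0.06]
    - [[0, 0, 0], [-0.06, 0.18, 0], 0.06]
    - [[0, 0, 0], [0, 0, 0], 0.06]
    - [[0, 0, 0], [0, 0, 0], 0.06]
    - [[0, 0, 0], [0, 0, 0], 0.06]

```text
time: 7.9
tool_pos: [0.557, 0.1356, 0.2105]
orientation: [0.648, 0.762, -0.001, -0.0]
wrist_force: [-0.3, -0.1, -0.3]
opening: 0.0598
grip_force: 0.0
```

```bash
python3 - <<'E'
from w import *; from cell import *
import cv2
s=observe();c=optics.capture("wrist");np.savez("pics/w5.npz",**c,p=s["tool_pos"],q=s["orientation"])
cv2.imwrite("pics/w5.png",cv2.resize(c["color"][140:380,160:480,::-1],None,fx=2.5,fy=2.5,interpolation=cv2.INTER_CUBIC))
print(goal((.558,.1365,.161),.163-np.pi/2,s["tool_pos"],s["orientation"]))
E
```

```text
(array([-0.00196928,  0.0004636 , -0.00084524]), array([0.00072107, 0.00122544, 0.04945696]), array([0.00069715, 0.00112864, 0.04945961]))
```

View pics/w5.png

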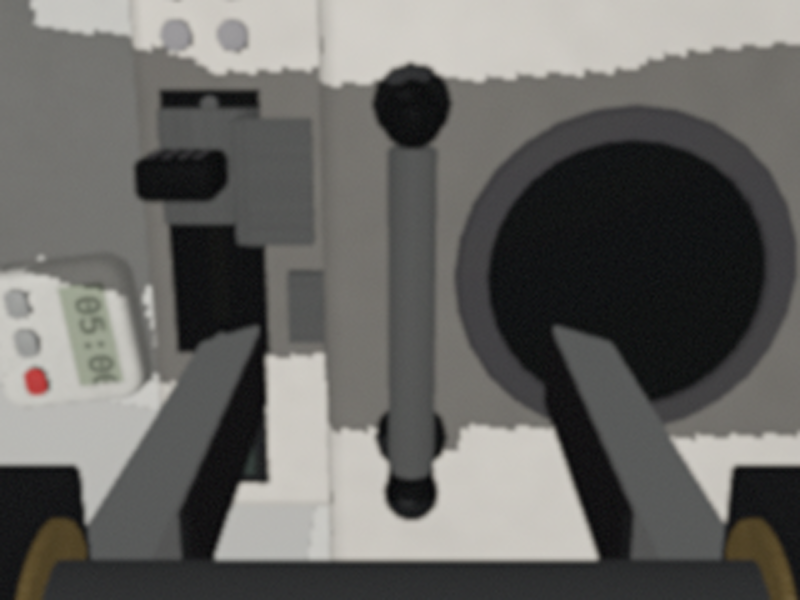

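The bar lies centred between the fingers (u≈412, v 150–470, middle ≈310, which is where a point below the TCP projects). Now I'll descend and grip.

Converted, 0.02 m is 0.1, 0.009 m is 0.045.

run_rows:
  ticks:
    - [[0, 0, 0], [0.0025, 0.005, 0.1], 0.06]
    - [[0, 0, 0], [0, 0, 0.1], 0.06]
    - [[0, 0, 0], [0, 0, 0.045], 0.06]
    - [[0, 0, 0], [0, 0, 0], 0.06]
    - [[0, 0, 0], [0, 0, 0], 0.06]
  force: 30

```text
time: 8.45
tool_pos: [0.559, 0.1364, 0.1631]
orientation: [0.648, 0.762, 0.0, 0.0]
wrist_force: [0.5, 0.2, -0.3]
opening: 0.06
grip_force: 0.0
```

run_rows:
  ticks:
    - [[0, 0, 0], [0, 0, 0], 0]
    - [[0, 0, 0], [0, 0, 0], 0]
    - [[0, 0, 0], [0, 0, 0], 0]
    - [[0, 0, 0], [0, 0, 0], 0]
    - [[0, 0, 0], [0, 0, 0], 0]
    - [[0, 0, 0], [0, 0, 0], 0]
  force: 30

```text
time: 9.05
tool_pos: [0.559, 0.1362, 0.1625]
orientation: [0.648, 0.762, -0.0, -0.0]
wrist_force: [0.8, 0.1, -0.4]
opening: 0.0155
grip_force: 0.0
```

```bash
python3 - <<'E'
from cell import *
import numpy as np
s=observe();p=s["tool_pos"];print(s["qd"])
# lid arc in (machine +x = tool y, up = -tool z); 
r,a0=np.hypot(.174,.043),np.arctan2(.043,.174)
for t in np.arange(0,1.13,.1): print(round(t,2),"dy %.4f dz %.4f"%(r*(np.cos(a0)-np.cos(a0+t)),-r*(np.sin(a0+t)-np.sin(a0))))
E
```

```text
[-0.00045515  0.00012644  0.00174394  0.0004813   0.00018645  0.00109234
 -0.00147125]
0.0 dy 0.0000 dz -0.0000
0.1 dy 0.0052 dz -0.0172
0.2 dy 0.0120 dz -0.0337
0.3 dy 0.0205 dz -0.0495
0.4 dy 0.0305 dz -0.0644
0.5 dy 0.0419 dz -0.0782
0.6 dy 0.0547 dz -0.0907
0.7 dy 0.0686 dz -0.1020
0.8 dy 0.0836 dz -0.1118
0.9 dy 0.0995 dz -0.1200
1.0 dy 0.1162 dz -0.1266
1.1 dy 0.1334 dz -0.1316
```

run_rows:
  ticks:
    - [[0, 0, 0], [0, 0, 0], 0]
    - [[0, 0, 0], [0, 0, 0], 0]
    - [[0, 0, 0], [0, 0, 0], 0]
  force: 30

```text
time: 9.35
tool_pos: [0.5585, 0.1361, 0.1623]
orientation: [0.648, 0.762, -0.0, -0.0]
wrist_force: [-5.7, -1.2, 4.7]
opening: 0.0113
grip_force: 30.0
```

run_rows:
  ticks:
    - [[0, 0, 0], [0, 0.012, -0.0435], 0]
    - [[0, 0, 0], [0, 0.014, -0.0425], 0]
    - [[0, 0, 0], [0, 0.016, -0.0415], 0]
    - [[0, 0, 0], [0, 0.018, -0.041], 0]
    - [[0, 0, 0], [0, 0, 0], 0]
    - [[0, 0, 0], [0, 0, 0], 0]

```text
time: 9.95
tool_pos: [0.5706, 0.1381, 0.1968]
orientation: [0.648, 0.762, -0.0, -0.0]
wrist_force: [-7.0, -1.2, -3.9]
opening: 0.0111
grip_force: 30.0
```

Converted, -0.008 m is -0.04, -0.0078 m is -0.039.

run_rows:
  ticks:
    - [[0, 0, 0], [0, 0.0205, -0.04], 0]
    - [[0, 0, 0], [0, 0.022, -0.039], 0]
    - [[0, 0, 0], [0, 0.024, -0.038], 0]
    - [[0, 0, 0], [0, 0.026, -0.0365], 0]
    - [[0, 0, 0], [0, 0.028, -0.035], 0]
    - [[0, 0, 0], [0, 0.029, -0.034], 0]
    - [[0, 0, 0], [0, 0.031, -0.032], 0]
    - [[0, 0, 0], [0, 0.033, -0.0305], 0]

```text
time: 10.75
tool_pos: [0.6136, 0.1451, 0.2543]
orientation: [0.648, 0.762, 0.0, 0.0]
wrist_force: [-5.4, -0.5, 0.1]
opening: 0.0114
grip_force: 30.0
```

run_rows:
  ticks:
    - [[0, 0, 0], [0, 0.034, -0.029], 0]
    - [[0, 0, 0], [0, 0.0355, -0.0275], 0]
    - [[0, 0, 0], [0, 0.037, -0.0255], 0]
    - [[0, 0, 0], [0, 0.038, -0.0235], 0]
    - [[0, 0, 0], [0, 0, 0], 0]
    - [[0, 0, 0], [0, 0, 0], 0]

```text
time: 11.35
tool_pos: [0.6421, 0.1497, 0.2748]
orientation: [0.648, 0.762, 0.0, 0.0]
wrist_force: [-4.5, -1.6, 5.9]
opening: 0.011
grip_force: 30.0
```

```bash
cat > ang.py <<'E'
from h import *; from cell import *
s=observe();p0=np.array([.5585,.1361,.1623]);a=.163;d=s["tool_pos"]-p0
u=d@[np.cos(a),np.sin(a),0]; l=d@[-np.sin(a),np.cos(a),0]
f,h=.174-u,.043+d[2]
print("lid",np.arctan2(h,f)-np.arctan2(.043,.174),"r",np.hypot(f,h),"lateral",l,s["wrist_force"],s["q"])
E
python3 ang.py
```

```text
lid 0.8074486565018968 r 0.1793205366164241 lateral -0.00014111028565890263 [-4.52784707 -1.61218934  5.89301158] [-6.85110617e-01  3.83740775e-01  4.85459525e-01  1.59659698e+00
 -1.87898679e-01  1.20728681e+00 -9.90161624e-04]
```

Converted, 0.0086 m is 0.043, 0.0084 m is 0.042.

run_rows:
  ticks:
    - [[0, 0, 0], [0, 0.039, -0.0215], 0]
    - [[0, 0, 0], [0, 0.04, -0.02], 0]
    - [[0, 0, 0], [0, 0.041, -0.018], 0]
    - [[0, 0, 0], [0, 0.042, -0.0155], 0]
    - [[0, 0, 0], [0, 0.043, -0.0135], 0]
    - [[0, 0, 0], [0, 0, 0], 0]
    - [[0, 0, 0], [0, 0, 0], 0]
    - [[0, 0, 0], [0, 0, 0], 0]

```text
time: 12.15
tool_pos: [0.6819, 0.1562, 0.2919]
orientation: [0.648, 0.762, -0.0, 0.0]
wrist_force: [0.8, -2.4, 2.6]
opening: 0.0112
grip_force: 30.0
```

```bash
python3 ang.py
python3 - <<'E'
from cell import *; import cv2,numpy as np
c=optics.capture("scene");cv2.imwrite("pics/s2.png",cv2.resize(c["color"][90:330,170:450,::-1],None,fx=2.5,fy=2.5))
E
```

```text
lid 1.0522488538876293 r 0.17942384969070715 lateral -0.00022134273416107852 [ 0.82182992 -2.4208195   2.64749845] [-0.65120993  0.44730903  0.4851215   1.47369751 -0.21244034  1.27302718
  0.01745388]
```

View pics/s2.png

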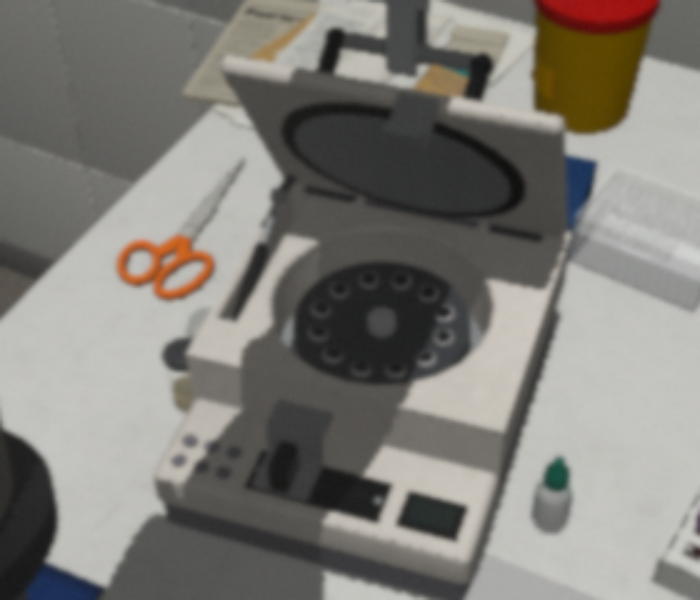

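The lid is held open at about 60° by the bar near (405,55), the latch is at the left end, and the bystanders are undisturbed. Now I'll ease it back to about 0.80 rad.

Converted, -0.0086 m is -0.043, -0.0084 m is -0.042.

run_rows:
  ticks:
    - [[0, 0, 0], [0, -0.043, 0.0135], 0]
    - [[0, 0, 0], [0, -0.042, 0.0155], 0]
    - [[0, 0, 0], [0, -0.041, 0.018], 0]
    - [[0, 0, 0], [0, -0.04, 0.02], 0]
    - [[0, 0, 0], [0, -0.039, 0.0215], 0]
    - [[0, 0, 0], [0, 0, 0], 0]
    - [[0, 0, 0], [0, 0, 0], 0]
    - [[0, 0, 0], [0, 0, 0], 0]

```text
time: 13.0
tool_pos: [0.6412, 0.1496, 0.2743]
orientation: [0.648, 0.762, -0.0, -0.0]
wrist_force: [-3.2, -4.3, 4.9]
opening: 0.0115
grip_force: 30.0
```

run_rows:
  ticks:
    - [[0, 0, 0], [0, 0, 0], 0]
    - [[0, 0, 0], [0, 0, 0], 0]
    - [[0, 0, 0], [0, 0, 0], 0]
    - [[0, 0, 0], [0, 0, 0], 0]

```text
time: 13.4
tool_pos: [0.6413, 0.1496, 0.2744]
orientation: [0.648, 0.762, -0.0, -0.0]
wrist_force: [-2.8, -3.3, 5.4]
opening: 0.0109
grip_force: 30.0
```

```bash
python3 ang.py
```

```text
lid 0.8022186478035678 r 0.17932927890757513 lateral -9.764966650809177e-05 [-2.81887841 -3.27130669  5.36553576] [-6.85867297e-01  3.83265024e-01  4.85915710e-01  1.59833511e+00
 -1.87954078e-01  1.20703919e+00 -9.37866806e-04]
```

The lid is at rest at about 0.80 rad, mid-window, and still gripped at 30 N.

```bash
python3 -c "
from cell import order; print(order.finish_job())"
```

```text
the job is handed in; nothing more can be done
None
```

I slid the latch to its open end, lifted the lid to about 1.05 rad (60°), eased it back and handed the job in with the gripper still holding the handle at about 0.80 rad (46°); lid angles are worked out from the gripper's position, and the hand-in printed no verdict.

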